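Hold the sprung contacts on an opened control unit

ROBOT

A 6-joint arm with a two-finger parallel gripper is mounted at the origin on the work surface. World frame = base frame: x ahead of the robot, y to its left, z up, the work surface at z = 0. Lengths are in m, angles in rad, forces in N, time in s.
With the tool pointing down it reaches from about 0.3 to 0.825 m from the base axis. Payload 5.4 kg.
Tool frame: the origin (TCP) lies midway between the tips of the shut fingers; the grasp point (between the pads) lies 19 mm behind it; z points along the fingers, y is the line along which they close (so a half turn about z gives the same grasp; the last joint's range is limited). The gripper opens to 92 mm and grips with 3 to 60 N. Pads are 20 mm wide; open, the fingers measure 128 mm over their backs; the gripper's body (75 mm by 189 mm) begins 69 mm behind the grasp point.
Start: joints at [-1.54, 0.158, 1.597, -0, 1.386, -0.21], TCP at [0.137, -0.558, 0.215] pointing down, gripper open.
Joint ranges: [-2.91, 2.91], [-0.94, 2.29], [0.18, 2.7], [-1.29, 4.43], [0.17, 2.64], [-3, 3]. Speed limits (rad/s): [2.57, 2.57, 3.14, 3.14, 3.14, 3.14].

INTERFACE

Orientations are given as a unit quaternion [x, y, z, w].
In Python, from bench import r gives the robot as it stands.
- The arm moves only by the tool arm_command, never from a script. Its argument "moves" is a list of rows, each an object with "linear": the shift along the tool's x, y, z normalised to -1 to 1, where 1 is 50 mm, a list of three; "yaw": the turn about the tool's z normalised to -1 to 1, where 1 is 0.08 rad. A call has 1 to 5 rows; each row shifts and turns the commanded pose from where the row before left it, along the tool's axes as they then stand; what a row does not reach is not made up. A row lasts 1/10 s, in which the tool goes at most 50 mm and 8.59 degrees, less where a joint would pass 70% of its speed; a pose out of reach is approached as far as the arm can. A call with a number of a shift or a turn outside -1 to 1 is refused whole. A call with a gripper value outside its range is refused whole. "claw" is the closure, from 0 (fully open) to 1 (shut), set as the call begins (left out, the last holds). The fingers move at their own pace and stop on an object; "force" is the grip in N (left out, the last holds). Time passes only in rows, so rows that do not move let the fingers close. It gives the time, the measured TCP pose, the force, the opening and the grip force at its end, in the units of the state.
- r.observe(): the state, without advancing time (a new reading comes with each control period).
- r.get_image(name): name is "scene" or "side" or "wrist"; returns a dict with "pixels" (400x640x3 uint8, blue, green, red), "range_z" (400x640 float32, m along the optical axis (not along the pixel's ray), 0 where there is no reading), "mtx" (3x3 intrinsics, pixels), "camera_from_world" (4x4, takes a point from world to camera coordinates). Camera axes: x right, y down, z forward; pixel columns grow to the right and rows downward; lengths in m; the calibration is good to about 2 mm. A picture is of the moment at which its call begins.
- r.finish_job(): hands the job in; it is judged then, once.
Trained networks look in a picture, given as the dict that the camera call returned (one of the last four; its "shot" number tells which), for a name from the list of things; names that differ only in an ending like _2 or _b are one class to them, and where a whole thing is asked for, a point or a joint stands for the part that bears it (a point fixed in the world has none). Each returns a list of dicts, best first, with "conf" (0 to 1); they miss things now and then, are a little off and sometimes report something else, mostly with a low value. They report only what shows in the picture. A call takes as long as a camera call. They do not tell look-alikes from the thing itself.
- r.find_in(picture, name): "pixel" ([row, column] in pixels, amid what is visible of it).
- r.tip_of(picture, name): "pixel" ([row, column] in pixels: a listed point, or the origin of a listed thing).
The state is a dict: "t": time; "q": joint angles; "dq": joint speeds; "joint_torque": joint torques, N m; "tool_pos": TCP position; "ee_rot": TCP orientation; "contact_force": force on the tool from outside, world axes, zero at the start; "torque": the same for the moment, N m; "finger_gap": finger opening in m; "grasp_force": force on a finger pad.
Only numpy, scipy, OpenCV 4.12 (cv2) and the standard library are available. Lean on these libraries where they do the work, as an engineer would, in place of code of your own. Each camera call takes 0.05 s, during which the arm holds its last target. There are 200 camera calls.

TASK

Put the opened control unit (green circuit board showing) into the nest of the steel dock, lying flat, with its black plug facing the sprung contact block; grip it with no more than 25 N on each finger, set it down gently without dropping it, and let go of it. Then take or push the dock's black handle to drive the contacts onto the plug until the pointer is in the green band of the scale, never into the red, and finish while still holding it there against the spring. Leave everything else on the bench where it is.

Things in the scene. Friction and masses are not known exactly. Their poses are not given: they have to be found in the camera images.
- unit: Opened control unit, loose, 0.2 to 0.4 kg: aluminium tray, bare green circuit board on top, black plug at one end. 62 wide (x), 100 long (y), 26 mm high. Origin: centre of the underside, z up. Grip the tray's flat sides (x = -31 and +31 mm, from y -36 to +50 mm) with at most 25 N on each finger. The plug, 52 wide and 22 mm high, runs from y -36 to its face at y -50 mm.
- plug (a point): Centre of the outer face of the opened unit's black plug (at x 0, y -50, z 11 mm in the unit's frame).
- dock: Steel dock fixed to the bench: base plate 150 (x) by 280 (y), 15 mm thick. Origin: centre of its underside. Nest in the +y half; blue sprung carriage with an upright black handle in the -y half. At the -y end an aluminium end block 70 mm wide, its top 39 mm above the bench.
- nest (a point): Centre of the nest's floor (dock x 0, y +60, z 15 mm; axes as the dock's). The unit belongs with its origin here and its axes parallel to the dock's, so its plug (-y) faces the contacts. Low aluminium corner walls, tops 20 mm above the floor and flared outward, leave 3 mm clearance round the unit; the long sides are open from y -18 to +34 mm for the fingers.
- handle (a point): Middle of the top of the upright black handle, moving with the carriage: dock x 0, y -70 mm plus the travel, 87 mm above the bench. The handle is 30 mm wide (dock x), 18 mm thick (dock y) and stands on the blue carriage block, whose top is 41 mm above the bench. Pinch it from above, or push it towards the nest.
- carriage (a joint): Travel of the sprung carriage towards the nest (dock +y), m: 0 at rest, hard stop at 0.030. Its black pointer rides over a white scale strip on the dock's +x side: green band 0.015 to 0.023, red band from 0.026. A return spring pushes back with 3 N at rest plus 0.25 N per mm.
- contacts: Yellow contact block on the carriage's front. Origin: middle of its brass face (28 mm wide, 26 mm above the bench), at rest 61 mm from the nest's centre (dock y -1 mm); it meets the seated unit's plug at 8 to 14 mm of travel and then gives way into the carriage by up to 16 mm on its own spring (1.5 N plus 0.3 N per mm).
- spare: Another control unit, closed: same size, with a plain ribbed aluminium lid and a blue plug. Leave alone.
- cover: Loose aluminium cover plate, 75 x 105 x 8 mm. Leave alone.
- driver: Loose screwdriver lying on the bench. Leave alone.
- screw_bowl: Small steel bowl, 76 mm across, 30 mm high. Leave alone.
- cleaner: Loose bottle with a blue cap, 48 mm across, 130 mm high. Leave alone.
- adapter: Loose black power adapter, 60 x 90 x 34 mm. Leave alone.
- spanner: Loose spanner lying on the bench. Leave alone.
Not all that is in view belongs to the job. What is shaped like the unit but orange is not meant.

How it is judged:
On the way:
1. the opened unit lies flat in the nest, plug towards the contacts, let go, with the carriage still back (x of unit in the frame of nest between -0.006 and 0.006 m and y of unit in the frame of nest between -0.0065 and 0.0065 m and z of unit in the frame of nest between -0.004 and 0.004 m and y of plug in the frame of nest below -0.035 m and angle between unit's own z axis and vertical below 0.08 rad and angle between the y axis of unit and the y axis of dock, either way round below 0.15 rad and contact force between the fingers and unit below 0.2 N and value of joint carriage below 0.006 m and linear speed of unit below 0.02 m/s), for 0.2 s.
At the end, for the whole second after the job is handed in: The opened unit lies flat in the nest (within 6 mm and 0.15 rad, plug to the contacts), untouched by the fingers, while the fingers hold the carriage at 15 to 23 mm of travel (over 3 N) and the contacts press the plug with over 1 N, throughout the last second (x of unit in the frame of nest between -0.006 and 0.006 m and y of unit in the frame of nest between -0.0065 and 0.0065 m and z of unit in the frame of nest between -0.004 and 0.004 m and y of plug in the frame of nest below -0.035 m and angle between unit's own z axis and vertical below 0.08 rad and angle between the y axis of unit and the y axis of dock, either way round below 0.15 rad and value of joint carriage between 0.015 and 0.023 m and contact force between the fingers and dock above 3 N and contact force between contacts and unit above 1 N and contact force between the fingers and unit below 0.5 N); the arm keeps its last pose, push and grip.
It fails at once if the opened unit is squeezed with more than 25 N on each finger (55 N over both) (contact force between the fingers and unit above 55 N).
It fails at once if the opened unit is dropped (falls freely from more than about 8 mm) or tipped over ((contact force between the fingers and unit below 0.2 N and linear speed of unit above 0.4 m/s) or angle between unit's own z axis and vertical above 0.7 rad).
It fails at once if the opened unit is pressed or knocked hard (over 60 N) on the dock (contact force between unit and dock above 60 N).
It fails at once if the carriage is driven into the red band (beyond 26 mm) (value of joint carriage above 0.026 m).
It fails at once if something else on the bench is moved (distance of any of spare, cover, driver, screw_bowl, cleaner, adapter, spanner from where it was at the start of the episode above 0.02 m).
It also fails if it takes over 51 s, if anything falls off the work surface, if the arm or the gripper's body presses on something with over 40 N, if the wrist force passes 120 N, or if a joint passes its speed limit or range.

## Working session

There is one attempt and no reset: what is moved stays moved. The work goes in short steps, Python scripts to look and compute and a tool call to move; the robot and the scene stay as the last step left them, time stands still between calls to the robot, and variables do not carry over. Pictures are saved under pics/ and viewed, at most 10 in all, crops included, and the job is handed in when it is done.

Besides the shell and the picture viewer there is one more tool, called as name([rows], argument=value, ...), one row to a line, values as JSON. arm_command: Moves the arm, as the interface text tells. Its arguments: {"type":"object","properties":{"moves":{"type":"array"},"claw":{"type":"number"},"force":{"type":"number"}},"required":["moves"]}

```bash
mkdir -p pics; ls
cat > h.py <<'E'
import numpy as np, cv2
from bench import r
def ray(im,px):
    K=im["mtx"];T=np.linalg.inv(im["camera_from_world"])
    d=T[:3,:3]@np.linalg.inv(K)@np.array([px[1],px[0],1.]);return T[:3,3],d
def atz(im,px,z):
    o,d=ray(im,px);return o+d*(z-o[2])/d[2]
def depth(im,px):
    o,d=ray(im,px);i,j=int(round(px[0])),int(round(px[1]))
    w=im["range_z"][max(0,i-2):i+3,max(0,j-2):j+3];w=w[w>0]
    return o+d*np.median(w) if w.size else None
def cloud(im):
    T=np.linalg.inv(im["camera_from_world"]);Z=im["range_z"];v,u=np.mgrid[:400,:640]
    p=np.stack([u,v,np.ones_like(u)],-1)@np.linalg.inv(im["mtx"]).T*Z[...,None]
    return p@T[:3,:3].T+T[:3,3]
E
python3 - <<'E'
from h import *
np.set_printoptions(precision=4,suppress=True)
o=r.observe();print(o["t"],o["tool_pos"],o["ee_rot"],o["finger_gap"])
ims={}
for n in("scene","side"):
    im=r.get_image(n);ims[n]=im;cv2.imwrite(f"pics/{n}.png",im["pixels"])
    for k in("unit","plug","nest","handle","dock","contacts","spare"):
        for f in(r.find_in,r.tip_of):
            try:
                for d in f(im,k)[:3]:print(n,f.__name__,k,np.round(d["pixel"]),round(d["conf"],2),depth(im,d["pixel"]))
            except Exception as e:print(n,k,e)
E
```

```text
pics
0.0 [ 0.1371 -0.5578  0.2136] [ 0.9928  0.1201  0.0001 -0.0009] 0.0918865316040754
scene call unit [228. 269.] 0.79 [ 0.6206 -0.2059  0.0227]
scene call unit [281. 255.] 0.67 [ 0.8154 -0.2219  0.0251]
scene call unit [269. 297.] 0.34 [ 0.7585 -0.1037  0.0089]
scene call unit [283. 253.] 0.91 [ 0.8223 -0.2254  0.0234]
scene call unit [231. 270.] 0.56 [ 0.6336 -0.203   0.0243]
scene call plug [228. 271.] 0.94 [ 0.6195 -0.2008  0.0241]
scene call plug [283. 251.] 0.71 [ 0.8214 -0.2317  0.0236]
scene call plug [271. 240.] 0.95 [ 0.7836 -0.2731  0.0229]
scene call plug [221. 258.] 0.89 [ 0.5951 -0.2481  0.0223]
scene call nest [208. 364.] 0.75 [0.5202 0.097  0.0191]
scene call nest [213. 382.] 0.77 [0.5359 0.1572 0.0172]
scene call nest [273. 299.] 0.5 [ 0.7699 -0.0979  0.007 ]
scene call handle [207. 348.] 0.96 [0.5303 0.0436 0.0365]
scene call handle [189. 344.] 0.71 [0.5009 0.0269 0.0875]
scene call dock [211. 364.] 0.66 [0.5357 0.0977 0.0237]
scene call dock [228. 270.] 0.34 [ 0.6221 -0.2032  0.0221]
scene call dock [208. 364.] 0.76 [0.521  0.0968 0.0185]
scene call dock [199. 19
[... 951 characters left out ...]
.0156 0.0741]
side call nest [172. 314.] 0.72 [0.5301 0.1391 0.0146]
side call nest [125. 350.] 0.3 [0.6844 0.3931 0.0154]
side call handle [192. 312.] 0.64 [0.5162 0.0176 0.0427]
side call handle [222. 394.] 0.75 [ 0.7732 -0.0898  0.0063]
side call handle [185. 309.] 0.63 [0.5088 0.0152 0.0786]
side call dock [181. 310.] 0.6 [0.5119 0.0273 0.0859]
side call dock [184. 311.] 0.63 [0.5133 0.0171 0.08  ]
side call contacts [336. 253.] 0.71 [ 0.346  -0.4327  0.007 ]
side call contacts [183. 314.] 0.59 [0.5273 0.0696 0.0321]
side call spare [270. 297.] 0.69 [ 0.4622 -0.2583  0.0266]
side call spare [186. 310.] 0.49 [0.5106 0.0151 0.0729]
side call spare [271. 294.] 0.68 [ 0.4537 -0.2617  0.0266]
```

View pics/scene.png

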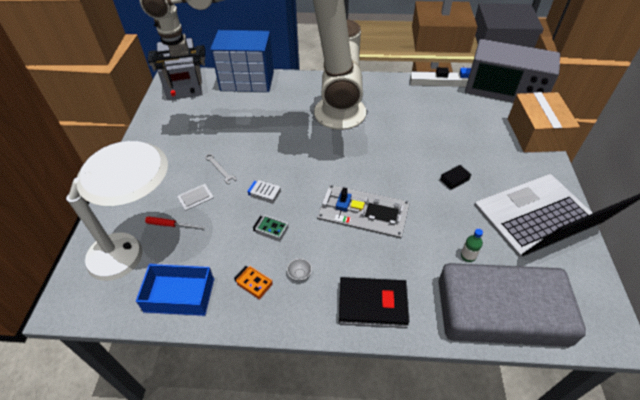

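```bash
python3 -c "
import cv2
a=cv2.imread('pics/scene.png')[160:320,200:440];b=cv2.imread('pics/side.png')[140:300,260:460]
cv2.imwrite('pics/c1.png',cv2.vconcat([cv2.resize(a,(600,300),interpolation=2)[:,:600],cv2.resize(b,(600,300),interpolation=2)]))"
```

```text
(no output)
```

View pics/c1.png

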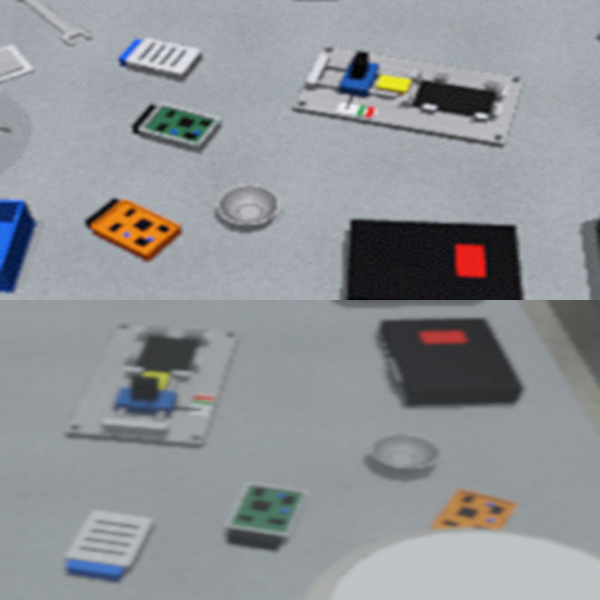

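Candidates for the unit: green board with black plug at (228,270), orange look-alike at (281,255), and the closed spare with blue plug at (191,265). I choose the green one; the crop confirms it, plug to the left (-y). The dock is at (211,364), with its nest on the right.

```bash
cat >> h.py <<'E'
def rect(P,m):
    q=P[m][:,:2].astype(np.float32);(c,s,a)=cv2.minAreaRect(q*1000);return np.round(c,1),np.round(s,1),round(a,1),len(q)
def box(P,x,y,z,dx,dy,z1=.06):
    return (abs(P[...,0]-x)<dx)&(abs(P[...,1]-y)<dy)&(P[...,2]>z)&(P[...,2]<z1)
E
python3 - <<'E'
from h import *
for n in("scene","side"):
    im=r.get_image(n);P=cloud(im)
    m=box(P,.615,-.21,.014,.07,.08);print(n,"unit",rect(P,m),np.percentile(P[m][:,2],[50,90]))
    m=box(P,.52,.09,.008,.13,.2,.022);print("plate",rect(P,m),np.median(P[m][:,2]))
    m=box(P,.52,.09,.07,.13,.2,.12);print("handle",rect(P,m),np.percentile(P[m][:,2],95))
    m=box(P,.68,-.4,.2,.3,.25,.6)&(im["pixels"].min(-1)>150);q=P[m];print("lamp",len(q) and (q.min(0),q.max(0)))
E
```

```text
scene unit (array([ 614.2, -205.3]), array([103.6,  67.5]), 72.5, 543) [0.02385069 0.02799849]
plate (array([518.5,  75.9]), array([244.5, 362.3]), 1.4, 2325) 0.016284654449475466
handle (array([507.1,  27.9]), array([18.3, 36.6]), 74.7, 62) 0.09139821535335133
lamp (array([ 0.58060222, -0.6497527 ,  0.33525371]), array([ 0.80564567, -0.43460254,  0.36192459]))
side unit (array([ 611. , -208.2]), array([103.9,  62. ]), 70.0, 645) [0.02176139 0.02524489]
plate (array([519.9,  94. ]), array([286.9, 150.3]), 76.8, 1989) 0.014384412719580242
handle (array([503.7,  23.3]), array([22.6, 28.7]), 86.7, 68) 0.08879455509171677
lamp (array([ 0.57532612, -0.6499973 ,  0.33387563]), array([ 0.80449435, -0.43955732,  0.35971977]))
```

arm_command([
  {"linear": [0.8, 0.1, -0.3], "yaw": -1},
  {"linear": [0.8, 0.1, -0.3], "yaw": -1},
  {"linear": [0.8, 0.1, 0], "yaw": -1},
  {"linear": [0.8, 0.1, 0], "yaw": -1},
  {"linear": [0.8, 0.1, 0], "yaw": -1},
], claw=0, force=15)

```text
t: 2.1
tool_pos: [0.3313, -0.5033, 0.2448]
ee_rot: [0.949, 0.316, 0.0, 0.0]
contact_force: [-0.3, 0.1, 0.2]
finger_gap: 0.092
grasp_force: 0.0
```

arm_command([
  {"linear": [0.81, -0.14, 0], "yaw": -1},
  {"linear": [0.82, -0.07, 0], "yaw": -1},
  {"linear": [0.82, 0, 0], "yaw": -1},
  {"linear": [0.82, 0.06, 0], "yaw": -1},
  {"linear": [0.81, 0.12, 0], "yaw": -1},
])

```text
t: 2.6
tool_pos: [0.4726, -0.354, 0.2447]
ee_rot: [0.867, 0.499, 0.0, 0.0]
contact_force: [0.3, -0.8, -0.5]
finger_gap: 0.0917
grasp_force: 0.0
```

arm_command([
  {"linear": [0.8, 0.19, 0], "yaw": -1},
  {"linear": [0.78, 0.25, 0], "yaw": -1},
  {"linear": [0.76, 0.31, 0], "yaw": -0.5},
  {"linear": [0.75, 0.34, 0]},
  {"linear": [0.5, 0.2, 0]},
])

```text
schema error: expected keys linear, yaw
```

```bash
cat >> h.py <<'E'
def go(tx,ty,tz=None):
    o=r.observe();p=o["tool_pos"];q=o["ee_rot"];a=2*np.arctan2(q[1],q[0]);dx,dy=tx-p[0],ty-p[1]
    print("t",o["t"],"p",np.round(p,4),"a",round(a,4),"units x,y,z",np.round(np.array([dx*np.cos(a)+dy*np.sin(a),dx*np.sin(a)-dy*np.cos(a),(p[2]-tz) if tz else 0])/.05,3))
E
python3 - <<'E'
from h import *
im=r.get_image("wrist");cv2.imwrite("pics/w1.png",im["pixels"]);P=cloud(im)
print(im["camera_from_world"])
m=box(P,.612,-.207,.014,.07,.08);print("unit",rect(P,m),np.percentile(P[m][:,2],[50,90]))
for k in("unit","plug"):
    for d in r.tip_of(im,k):print(k,np.round(d["pixel"]),round(d["conf"],2),depth(im,d["pixel"]))
go(.612,-.207)
E
```

```text
[[ 8.65059573e-01 -5.01669105e-01  2.12549228e-04 -5.86340939e-01]
 [-4.85618790e-01 -8.37276542e-01  2.51281480e-01 -1.02993259e-01]
 [-1.25882193e-01 -2.17476668e-01 -9.67914032e-01  4.00684314e-01]
 [ 0.00000000e+00  0.00000000e+00  0.00000000e+00  1.00000000e+00]]
unit (array([ 602. , -227.6]), array([55.2, 62.3]), 70.1, 2774) [0.021145   0.02455846]
unit [  4. 356.] 0.86 [ 0.60360046 -0.20838374  0.02087845]
t 2.75 p [ 0.4729 -0.3537  0.2446] a 1.0443 units x,y,z [3.935 0.932 0.   ]
```

View pics/w1.png

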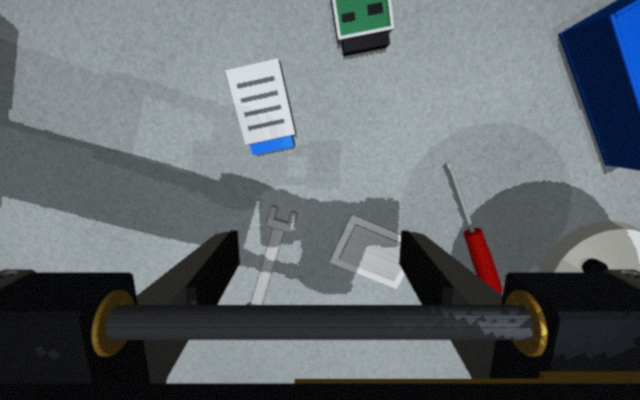

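The wrist view shows the green unit at the top (about 363,20), plug towards the robot; the spare is at (262,105), the driver and cover below. The camera looks ahead of the tool, so I'll stop short of the unit and measure again.

arm_command([
  {"linear": [0.7, 0.2, 0], "yaw": -1},
  {"linear": [0.7, 0.3, 0], "yaw": -1},
  {"linear": [0.6, 0.4, 0], "yaw": -0.4},
  {"linear": [0, 0.3, 0], "yaw": 0},
  {"linear": [0, 0, 0], "yaw": 0},
])

```text
t: 3.25
tool_pos: [0.5708, -0.2903, 0.2442]
ee_rot: [0.816, 0.578, -0.0, 0.0]
contact_force: [-0.3, -0.4, 0.5]
finger_gap: 0.092
grasp_force: 0.0
```

Run:
```python
from h import *
im=r.get_image("wrist");P=cloud(im)
for z in(.012,.019,.022):
  m=box(P,.612,-.207,z,.07,.08);print("unit",rect(P,m),np.percentile(P[m][:,2],[50,90]))
hsv=cv2.cvtColor(im["pixels"],cv2.COLOR_BGR2HSV);g=m&(hsv[...,0]>45)&(hsv[...,0]<90)&(hsv[...,1]>80);print("green",rect(P,g))
for k in("unit","plug"):
    for d in r.tip_of(im,k):print(k,np.round(d["pixel"]),round(d["conf"],2),depth(im,d["pixel"]))
go(.612,-.207)
v,u=np.where(m);print(v.min(),v.max(),u.min(),u.max())
```

```text
unit (array([ 610. , -206.6]), array([99.9, 62. ]), 70.6, 4729) [0.02129604 0.02478038]
unit (array([ 610. , -206.6]), array([99.9, 62. ]), 70.6, 4689) [0.02130822 0.02478695]
unit (array([ 610. , -206.5]), array([99.7, 62. ]), 70.6, 1612) [0.02353032 0.02565768]
green (array([ 613. , -199.6]), array([77.3, 52.7]), 70.3, 281)
unit [ 64. 491.] 0.93 [ 0.7987497  -0.23128586  0.02035817]
unit [102. 326.] 0.8 [ 0.60788325 -0.20814191  0.02066668]
plug [145. 326.] 0.91 [ 0.59103275 -0.25683368 -0.00060061]
plug [106. 480.] 0.61 [ 0.78358877 -0.27386031  0.00775174]
t 3.4 p [ 0.5692 -0.2905  0.2444] a 1.2307 units x,y,z [1.86 0.25 0.  ]
53 143 300 355
```

arm_command([
  {"linear": [0.67, 0.07, 0], "yaw": 0},
  {"linear": [0.67, 0.07, 0.5], "yaw": 0},
  {"linear": [0.67, 0.07, 0.8], "yaw": 0},
  {"linear": [0, 0, 0.8], "yaw": 0},
  {"linear": [0, 0, 0.6], "yaw": 0},
])

```text
t: 3.9
tool_pos: [0.6113, -0.1988, 0.1089]
ee_rot: [0.816, 0.578, -0.001, -0.001]
contact_force: [-1.0, 0.7, -0.5]
finger_gap: 0.0919
grasp_force: 0.0
```

arm_command([
  {"linear": [0, 0, 0.6], "yaw": 0},
  {"linear": [0, 0, 0.5], "yaw": 0},
  {"linear": [0, 0, 0.3], "yaw": 0},
  {"linear": [0, 0, 0], "yaw": 0},
  {"linear": [0, 0, 0], "yaw": 0},
])

```text
t: 4.4
tool_pos: [0.6132, -0.2002, 0.0425]
ee_rot: [0.816, 0.578, 0.0, 0.001]
contact_force: [0.2, 0.3, 0.3]
finger_gap: 0.0918
grasp_force: 0.0
```

Run:
```python
from h import *
go(.6127,-.1991,.004)
for n in("side","scene"):
    im=r.get_image(n);P=cloud(im)
    m=box(P,.52,.09,.008,.13,.16,.021);print("plate",rect(P,m),np.median(P[m][:,2]))
    hsv=cv2.cvtColor(im["pixels"],cv2.COLOR_BGR2HSV);b=box(P,.52,.09,.008,.13,.16,.1)
    for nm,mm in(("yellow",b&(hsv[...,0]>20)&(hsv[...,0]<35)&(hsv[...,1]>120)),("blue",b&(hsv[...,0]>95)&(hsv[...,0]<125)&(hsv[...,1]>120)),("dark",b&(hsv[...,2]<60)&(P[...,2]<.02))):
        if mm.sum()>5:print(n,nm,rect(P,mm))
```

```text
t 4.4 p [ 0.6132 -0.2002  0.0425] a 1.232 units x,y,z [ 0.017 -0.017  0.769]
plate (array([519.2,  92.5]), array([286.9, 150.3]), 76.9, 1492) 0.014384533610576566
side yellow (array([518.3,  60.5]), array([68.7, 23.6]), 88.5, 33)
side blue (array([505.1,  20.8]), array([36.5, 58.7]), 78.7, 126)
side dark (array([534.8, 151.9]), array([74. , 50.5]), 77.0, 163)
plate (array([499.3, 100.1]), array([330.5, 216. ]), 75.3, 2258) 0.016221709237535742
scene yellow (array([512.5,  61.9]), array([64.9, 35.7]), 74.7, 98)
scene blue (array([507.2,  26.9]), array([39.6, 64.2]), 79.2, 167)
scene dark (array([532.5, 154.4]), array([98.5, 61.7]), 75.2, 351)
```

arm_command([
  {"linear": [0, 0, 0.4], "yaw": 0},
  {"linear": [0, 0, 0.25], "yaw": 0},
  {"linear": [0, 0, 0.1], "yaw": 0},
  {"linear": [0, 0, 0], "yaw": 0},
  {"linear": [0, 0, 0], "yaw": 0},
])

```text
t: 5.0
tool_pos: [0.6133, -0.1996, 0.0045]
ee_rot: [0.816, 0.578, 0.0, 0.0]
contact_force: [-0.5, 0.1, 0.1]
finger_gap: 0.092
grasp_force: 0.0
```

arm_command([
  {"linear": [0, 0, 0], "yaw": 0},
  {"linear": [0, 0, 0], "yaw": 0},
  {"linear": [0, 0, 0], "yaw": 0},
  {"linear": [0, 0, 0], "yaw": 0},
  {"linear": [0, 0, 0], "yaw": 0},
], claw=1, force=15)

```text
t: 5.5
tool_pos: [0.6131, -0.1995, 0.0041]
ee_rot: [0.816, 0.578, 0.0, 0.0]
contact_force: [-0.6, 0.4, 0.7]
finger_gap: 0.0621
grasp_force: 15.0
```

Gripped at 62 mm opening, 15 N. Lift and carry to behind the nest.

arm_command([
  {"linear": [0, 0, -0.3], "yaw": 0},
  {"linear": [0, 0, -0.6], "yaw": 0},
  {"linear": [0, 0, -0.8], "yaw": 0},
  {"linear": [0, 0, -0.8], "yaw": 0},
  {"linear": [0.2, -0.2, -0.8], "yaw": 0},
])

```text
t: 6.0
tool_pos: [0.6067, -0.1876, 0.1712]
ee_rot: [0.816, 0.578, 0.0, 0.001]
contact_force: [0.6, -0.2, -2.1]
finger_gap: 0.0619
grasp_force: 15.0
```

arm_command([
  {"linear": [0.5, -0.4, -0.4], "yaw": -0.4},
  {"linear": [0.6, -0.6, -0.3], "yaw": -0.5},
  {"linear": [0.7, -0.6, 0], "yaw": -0.5},
  {"linear": [0.7, -0.6, 0], "yaw": 0},
  {"linear": [0.6, -0.5, 0], "yaw": 0},
])

```text
t: 6.5
tool_pos: [0.5163, 0.0005, 0.2045]
ee_rot: [0.782, 0.623, 0.0, -0.0]
contact_force: [1.1, -0.4, -1.9]
finger_gap: 0.0621
grasp_force: 15.0
```

arm_command([
  {"linear": [0.4, -0.3, 0], "yaw": 0},
  {"linear": [0.2, -0.1, 0], "yaw": 0},
  {"linear": [0, 0, 0], "yaw": 0},
  {"linear": [0, 0, 0], "yaw": 0},
])

```text
t: 6.9
tool_pos: [0.5056, 0.0314, 0.2042]
ee_rot: [0.782, 0.623, 0.0, 0.0]
contact_force: [0.0, -0.1, -2.2]
finger_gap: 0.0618
grasp_force: 15.0
```

Run:
```python
from h import *
print(r.observe()["grasp_force"],r.observe()["finger_gap"])
im=r.get_image("wrist");P=cloud(im);cv2.imwrite("pics/w2.png",im["pixels"])
np.save("w2.npy",P)
for k in("nest","dock","contacts","handle","unit"):
    for d in r.tip_of(im,k):print(k,np.round(d["pixel"]),round(d["conf"],2),depth(im,d["pixel"]))
m=box(P,.53,.1,.008,.13,.25,.021);print("plate",rect(P,m),np.median(P[m][:,2]))
go(.5346,.1588)
```

```text
14.984486550092697 0.0617923088366028
nest [ 65. 317.] 0.78 [0.53144607 0.15344751 0.01446727]
dock [122. 318.] 0.88 [0.51988497 0.09651292 0.01397382]
contacts [123. 319.] 0.82 [0.520641   0.09591139 0.01446442]
handle [255. 317.] 0.65 [0.50531577 0.03473945 0.22266671]
unit [257. 316.] 0.81 [0.50468228 0.03403077 0.22264976]
plate (array([518. ,  93.8]), array([244.8, 150.6]), 76.8, 21126) 0.014241917947675709
t 7.2 p [0.5053 0.0315 0.2037] a 1.3437 units x,y,z [ 2.612 -0.003  0.   ]
```

View pics/w2.png

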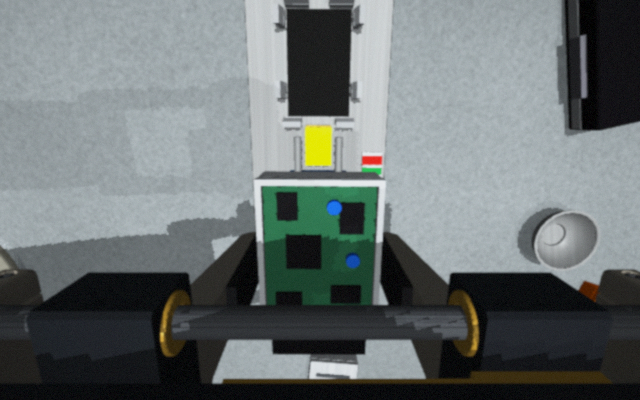

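The nest's black floor spans columns 288–352, rows 10–115, with yellow contacts at (145,319); the held unit sits square in the fingers, front edge at row 180. Now I'll fit the nest floor.

Run:
```python
from h import *
P=np.load("w2.npy");I=cv2.imread("pics/w2.png")
v,u=np.mgrid[:400,:640]
d=(I.max(-1)<45)&(v<119)&(u>270)&(u<370)&(abs(P[...,2]-.0145)<.008)
n,l,s,c=cv2.connectedComponentsWithStats(d.astype(np.uint8));k=1+np.argmax(s[1:,4]);b=l==k;print(s[k]);print("floor",rect(P,b),P[b][:,2].mean())
c=np.array([.518,.0938]);th=np.radians(76.8);ey=np.array([np.cos(th),np.sin(th)]);ex=np.array([ey[1],-ey[0]])
q=(P[...,:2]-c)@np.stack([ex,ey],1)
pm=box(P,.53,.1,.008,.13,.25,.021);print("plate x",np.percentile(q[pm][:,0],[.5,99.5]))
y=(I[...,1]>150)&(I[...,2]>150)&(I[...,0]<80)&(v>110)&(v<180);print("yellow x,y",np.percentile(q[y],[2,98],axis=0).ravel(),np.median(P[y][:,2]))
print("floor q",np.percentile(q[b],[1,99],axis=0).ravel())
w=(P[...,2]>.0)&(P[...,2]>.19)&(P[...,2]<.235)&(v<300)&(u>255)&(u<386);print("held",rect(P,w),np.median(P[w][:,2]));
```

```text
[ 288   10   63  105 6310]
floor (array([533.1, 154.3]), array([101. ,  63.4]), 76.9, 6310) 0.01442566698236501
plate x [-0.07397992  0.07426057]
yellow x,y [-0.01181795 -0.03986349  0.01344563 -0.00044405] 0.03211952370702928
floor q [-0.02998378  0.01279682  0.03165159  0.11194296]
held (array([510.4,  40.2]), array([66.6, 68.8]), 76.7, 16215) 0.22130596103835834
```

```bash
python3 - <<'E'
from h import *
P=np.load("w2.npy");I=cv2.imread("pics/w2.png")
n=np.array([.5325,.1535]);th=np.radians(76.85);ey=np.array([np.cos(th),np.sin(th)]);ex=np.array([ey[1],-ey[0]])
q=(P[...,:2]-n)@np.stack([ex,ey],1)
h=(P[...,2]>.026)&(P[...,2]<.045)&(abs(q[...,0])<.06)&(q[...,1]>-.064)&(q[...,1]<.08)&(I.min(-1)>70)
print(h.sum())
for sx in(-1,1):
  for sy in(-1,1):
    s=h&(q[...,0]*sx>0)&(q[...,1]*sy>0)
    if s.sum():
        a=q[s]*1000;print(sx,sy,s.sum(),a.min(0),a.max(0),P[s][:,2].max());
        side=a[abs(a[:,0])>31];
        if len(side):print("  side y",side[:,1].min(),side[:,1].max())
C=np.linalg.inv(r.get_image("wrist")["camera_from_world"])[:3,3];print(C,go(.534,.1615))
E
python3 -c "
import cv2
cv2.imwrite('pics/c2.png',cv2.resize(cv2.imread('pics/w2.png')[0:180,240:400],(640,720)[:2] and (533,600),interpolation=2))"
```

```text
1255
-1 -1 357 [-44.34881116 -63.85823992] [ -0.86012488 -17.8335921 ] 0.03600745828645452
  side y -62.98089648075127 -17.833592103902795
-1 1 274 [-44.29553099  33.82834901] [-10.77901293  55.80640552] 0.03709565094775358
  side y 33.82834901444302 55.027081828792966
1 -1 350 [  0.18923013 -62.72282003] [ 43.71666747 -18.05847012] 0.03684026746912977
  side y -62.66634875551243 -18.058470123504822
1 1 274 [10.26342257 33.66462453] [43.87378574 55.71493874] 0.03739609712986636
  side y 33.66462452834982 55.556503503530095
t 7.25 p [0.5053 0.0317 0.2038] a 1.3439 units x,y,z [ 2.659 -0.024  0.   ]
[0.52086445 0.09995848 0.3728751 ] None
```

View pics/c2.png

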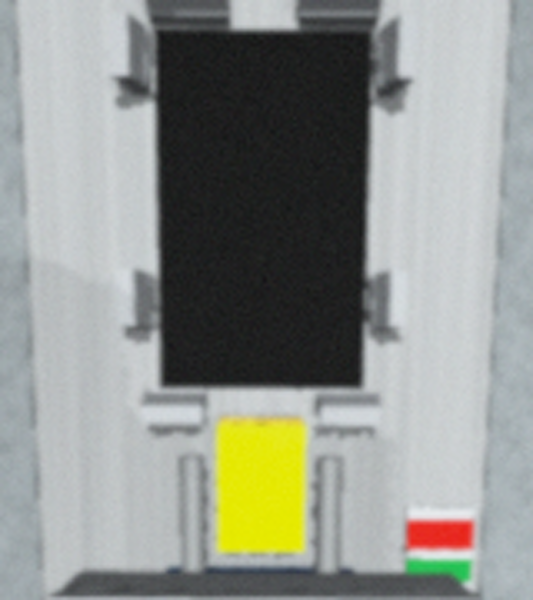

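Run:
```python
from h import *
P=np.load("w2.npy");I=cv2.imread("pics/w2.png")
a=1.3438;t=np.array([.5053,.0315]);ey=np.array([np.cos(a),np.sin(a)]);ex=np.array([ey[1],-ey[0]])
q=((P[...,:2]-t)@np.stack([ex,ey],1))*1000
for v in(190,200,210,220,230):
    m=(P[v,:,2]>.19)&(P[v,:,2]<.235)&(I[v].max(-1)>90);x=q[v][m];print(v,x[:,0].min(),x[:,0].max(),x[:,1].mean())
m=(P[...,2]>.215)&(P[...,2]<.235)&(I.min(-1)>120);x=q[m&(abs(q[...,0])<20)];print("front",np.percentile(x[:,1],[50,98]) if len(x) else 0)
```

```text
190 -30.592987813173213 30.789625322887968 36.814740552402924
200 -30.820754787459894 30.437911312273187 31.86968443419819
210 -30.890144823461064 30.808800652736974 26.990221929499423
220 -30.963393884147163 30.651157063055113 21.64440088430343
230 -30.514559314863426 30.736168384987565 16.301748353679823
front [41.40126852 42.74011695]
```

arm_command([
  {"linear": [0.5, 0, 0], "yaw": 0.03},
  {"linear": [0.8, 0, 0], "yaw": 0},
  {"linear": [0.8, 0, 0], "yaw": 0},
  {"linear": [0.4, 0, 0.3], "yaw": 0},
  {"linear": [0.15, 0, 0.4], "yaw": 0},
])

```text
t: 7.75
tool_pos: [0.5364, 0.1633, 0.1696]
ee_rot: [0.782, 0.623, 0.001, 0.001]
contact_force: [0.3, -0.4, -2.5]
finger_gap: 0.0621
grasp_force: 15.0
```

arm_command([
  {"linear": [0, 0, 0.5], "yaw": 0},
  {"linear": [0, 0, 0.5], "yaw": 0},
  {"linear": [0, 0, 0.3], "yaw": 0},
  {"linear": [0, 0, 0], "yaw": 0},
  {"linear": [0, 0, 0], "yaw": 0},
])

```text
t: 8.25
tool_pos: [0.5356, 0.1612, 0.1045]
ee_rot: [0.783, 0.622, 0.0, 0.0]
contact_force: [0.7, 0.3, -1.3]
finger_gap: 0.062
grasp_force: 15.0
```

Run:
```python
from h import *
go(.5343,.1610,.0191)
```

```text
t 8.25 p [0.5356 0.1612 0.1045] a 1.3421 units x,y,z [-0.009 -0.024  1.708]
```

arm_command([
  {"linear": [-0.01, -0.02, 0.5], "yaw": 0},
  {"linear": [0, 0, 0.4], "yaw": 0},
  {"linear": [0, 0, 0.3], "yaw": 0},
  {"linear": [0, 0, 0], "yaw": 0},
  {"linear": [0, 0, 0], "yaw": 0},
])

```text
t: 8.75
tool_pos: [0.5348, 0.1611, 0.0449]
ee_rot: [0.783, 0.622, 0.001, 0.0]
contact_force: [-0.8, 0.0, -2.0]
finger_gap: 0.062
grasp_force: 15.0
```

arm_command([
  {"linear": [0, 0, 0.12], "yaw": 0},
  {"linear": [0, 0, 0.12], "yaw": 0},
  {"linear": [0, 0, 0.1], "yaw": 0},
  {"linear": [0, 0, 0.06], "yaw": 0},
  {"linear": [0, 0, 0], "yaw": 0},
])

```text
t: 9.25
tool_pos: [0.5334, 0.161, 0.0232]
ee_rot: [0.783, 0.622, -0.001, -0.0]
contact_force: [-0.2, -0.2, -2.3]
finger_gap: 0.0617
grasp_force: 15.0
```

Run:
```python
from h import *
go(.5343,.1610,.0191)
```

```text
t 9.25 p [0.5334 0.161  0.0232] a 1.3424 units x,y,z [0.004 0.017 0.082]
```

arm_command([
  {"linear": [0, 0, 0.03], "yaw": 0},
  {"linear": [0, 0, 0.03], "yaw": 0},
  {"linear": [0, 0, 0.02], "yaw": 0},
  {"linear": [0, 0, 0], "yaw": 0},
  {"linear": [0, 0, 0], "yaw": 0},
])

```text
t: 9.75
tool_pos: [0.534, 0.1611, 0.0199]
ee_rot: [0.783, 0.622, 0.0, 0.0]
contact_force: [-0.5, -0.8, -1.9]
finger_gap: 0.0618
grasp_force: 15.0
```

arm_command([
  {"linear": [0, 0, 0.015], "yaw": 0},
  {"linear": [0, 0, 0.015], "yaw": 0},
  {"linear": [0, 0, 0], "yaw": 0},
  {"linear": [0, 0, 0], "yaw": 0},
])

```text
t: 10.15
tool_pos: [0.5341, 0.1611, 0.0191]
ee_rot: [0.783, 0.622, 0.0, 0.0]
contact_force: [-4.2, -0.3, 5.0]
finger_gap: 0.0617
grasp_force: 15.0
```

arm_command([
  {"linear": [0, 0, 0], "yaw": 0},
  {"linear": [0, 0, 0], "yaw": 0},
], force=3)

```text
t: 10.35
tool_pos: [0.5342, 0.1611, 0.0188]
ee_rot: [0.783, 0.622, 0.0, 0.0]
contact_force: [-1.9, 0.5, 5.1]
finger_gap: 0.0618
grasp_force: 3.0
```

arm_command([
  {"linear": [0, 0, 0], "yaw": 0},
  {"linear": [0, 0, 0], "yaw": 0},
  {"linear": [0, 0, 0], "yaw": 0},
  {"linear": [0, 0, 0], "yaw": 0},
  {"linear": [0, 0, 0], "yaw": 0},
], claw=0)

```text
t: 10.85
tool_pos: [0.5339, 0.161, 0.0182]
ee_rot: [0.783, 0.622, -0.0, -0.0]
contact_force: [-0.0, 0.8, 0.7]
finger_gap: 0.092
grasp_force: 0.0
```

arm_command([
  {"linear": [0, 0, -0.2], "yaw": 0},
  {"linear": [0, 0, -0.5], "yaw": 0},
  {"linear": [0, 0, -0.7], "yaw": 0},
  {"linear": [0, 0, -0.7], "yaw": 0},
  {"linear": [0, 0, -0.7], "yaw": 0},
])

```text
t: 11.35
tool_pos: [0.5339, 0.1611, 0.1606]
ee_rot: [0.783, 0.622, 0.0, 0.0]
contact_force: [0.9, -0.7, 0.1]
finger_gap: 0.0921
grasp_force: 0.0
```

arm_command([
  {"linear": [-0.6, 0, -0.3], "yaw": 0},
  {"linear": [-0.8, 0, 0], "yaw": 0},
  {"linear": [-0.8, 0, 0], "yaw": 0},
  {"linear": [-0.6, 0, 0], "yaw": 0},
  {"linear": [-0.3, 0, 0], "yaw": 0},
])

```text
t: 11.85
tool_pos: [0.4985, 0.0079, 0.1743]
ee_rot: [0.784, 0.621, 0.0, 0.001]
contact_force: [-0.7, -0.6, -0.4]
finger_gap: 0.0919
grasp_force: 0.0
```

Run:
```python
from h import *
o=r.observe();print(o["t"],o["finger_gap"])
im=r.get_image("wrist");P=cloud(im);cv2.imwrite("pics/w3.png",im["pixels"])
n=np.array([.5325,.1535]);th=np.radians(76.85);ey=np.array([np.cos(th),np.sin(th)]);ex=np.array([ey[1],-ey[0]])
q=(P[...,:2]-n)@np.stack([ex,ey],1)
hsv=cv2.cvtColor(im["pixels"],cv2.COLOR_BGR2HSV)
m=(P[...,2]>.037)&(P[...,2]<.05)&(abs(q[...,0])<.034)&(q[...,1]>-.047)&(q[...,1]<.06);print("unit",rect(P,m),"q",np.percentile(q[m],[.3,99.7],axis=0).ravel()*1000,np.median(P[m][:,2]))
m=(P[...,2]>.075)&(P[...,2]<.1)&(abs(q[...,0])<.05)&(q[...,1]>-.2)&(q[...,1]<-.08);print("handle",m.sum() and (rect(P,m),np.median(q[m],axis=0),P[m][:,2].max()))
go(*(n-.130*ey),.068)
```

```text
11.85 0.09191954901077651
unit (array([528.2, 139.9]), array([65.6, 62.1]), 76.9, 1763) q [-32.02172196 -46.95896786  29.83540784  18.48214248] 0.03852884394161149
handle ((array([502.5,  27.7]), array([17.3, 29.2]), 77.1, 796), array([-0.00015376, -0.12831545]), np.float64(0.0881538166115296))
t 11.9 p [0.4984 0.0069 0.1743] a 1.3397 units x,y,z [ 0.411 -0.004  2.125]
```

View pics/w3.png

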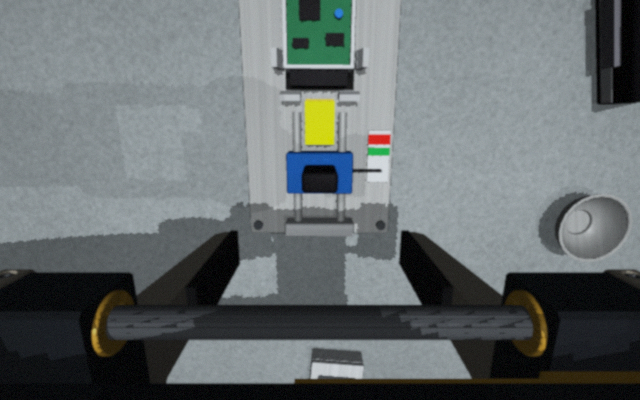

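The unit is seated in the nest (plug at about (80,320), facing the yellow contacts at (122,320)); handle at (178,320), pointer at (170,370) below the green band. Now to pinch the handle.

arm_command([
  {"linear": [0.2, 0, 0.4], "yaw": -0.02},
  {"linear": [0.23, 0, 0.6], "yaw": 0},
  {"linear": [0, 0, 0.6], "yaw": 0},
  {"linear": [0, 0, 0.2], "yaw": 0},
  {"linear": [0, 0, 0], "yaw": 0},
])

```text
t: 12.4
tool_pos: [0.5027, 0.0316, 0.0824]
ee_rot: [0.782, 0.623, -0.001, -0.001]
contact_force: [-0.4, 1.1, 0.2]
finger_gap: 0.0919
grasp_force: 0.0
```

arm_command([
  {"linear": [0, 0, 0.3], "yaw": 0},
  {"linear": [0, 0, 0.2], "yaw": 0},
  {"linear": [0, 0, 0.05], "yaw": 0},
  {"linear": [0, 0, 0], "yaw": 0},
  {"linear": [0, 0, 0], "yaw": 0},
])

```text
t: 12.9
tool_pos: [0.5043, 0.0309, 0.0567]
ee_rot: [0.783, 0.623, 0.0, 0.0]
contact_force: [-0.1, -0.7, -0.4]
finger_gap: 0.0918
grasp_force: 0.0
```

Run:
```python
from h import *
go(.5032,.0279,.057)
```

```text
t 12.9 p [0.5043 0.0309 0.0567] a 1.3439 units x,y,z [-0.064 -0.008 -0.006]
```

arm_command([
  {"linear": [-0.06, 0, 0], "yaw": 0.03},
  {"linear": [0, 0, 0], "yaw": 0},
])

```text
t: 13.1
tool_pos: [0.5033, 0.0277, 0.0563]
ee_rot: [0.783, 0.621, 0.0, 0.0]
contact_force: [-0.1, -0.2, 0.2]
finger_gap: 0.0916
grasp_force: 0.0
```

arm_command([
  {"linear": [0, 0, 0], "yaw": 0},
  {"linear": [0, 0, 0], "yaw": 0},
  {"linear": [0, 0, 0], "yaw": 0},
  {"linear": [0, 0, 0], "yaw": 0},
  {"linear": [0, 0, 0], "yaw": 0},
], claw=1, force=35)

```text
t: 13.6
tool_pos: [0.503, 0.0281, 0.0558]
ee_rot: [0.783, 0.622, -0.0, -0.0]
contact_force: [-0.1, -0.4, 0.1]
finger_gap: 0.0539
grasp_force: 0.0
```

arm_command([
  {"linear": [0, 0, 0], "yaw": 0},
  {"linear": [0, 0, 0], "yaw": 0},
  {"linear": [0, 0, 0], "yaw": 0},
])

```text
t: 13.9
tool_pos: [0.5034, 0.028, 0.0559]
ee_rot: [0.783, 0.622, 0.0, 0.0]
contact_force: [10.2, -1.9, -5.2]
finger_gap: 0.0299
grasp_force: 5.6
```

arm_command([
  {"linear": [0, 0, 0], "yaw": 0},
  {"linear": [0, 0, 0], "yaw": 0},
  {"linear": [0, 0, 0], "yaw": 0},
])

```text
t: 14.2
tool_pos: [0.5035, 0.028, 0.0559]
ee_rot: [0.783, 0.622, 0.0, 0.0]
contact_force: [4.3, -1.1, -2.7]
finger_gap: 0.0297
grasp_force: 35.0
```

arm_command([
  {"linear": [0.08, 0, 0], "yaw": 0},
  {"linear": [0.08, 0, 0], "yaw": 0},
  {"linear": [0.08, 0, 0], "yaw": 0},
  {"linear": [0.06, 0, 0], "yaw": 0},
  {"linear": [0, 0, 0], "yaw": 0},
])

```text
t: 14.7
tool_pos: [0.5066, 0.0411, 0.0559]
ee_rot: [0.783, 0.622, -0.001, 0.001]
contact_force: [2.1, -9.0, -2.2]
finger_gap: 0.0299
grasp_force: 35.0
```

arm_command([
  {"linear": [0, 0, 0], "yaw": 0},
  {"linear": [0, 0, 0], "yaw": 0},
  {"linear": [0, 0, 0], "yaw": 0},
])

```text
t: 15.0
tool_pos: [0.5065, 0.0409, 0.0559]
ee_rot: [0.783, 0.622, -0.001, 0.001]
contact_force: [1.4, -9.3, -2.6]
finger_gap: 0.0302
grasp_force: 35.0
```

```bash
cat > chk.py <<'E'
from h import *
o=r.observe();ey=np.array([np.cos(1.3413),np.sin(1.3413)]);print(o["t"],"travel",(np.array(o["tool_pos"][:2])-[.5033,.0280])@ey*1000,"F",(np.array(o["contact_force"][:2]))@ey,o["grasp_force"])
n=np.array([.5325,.1535]);ex=np.array([ey[1],-ey[0]]);B=np.stack([ex,ey],1)
for nm in("scene","side","wrist"):
    im=r.get_image(nm);P=cloud(im);q=((P[...,:2]-n)@B)*1000
    hsv=cv2.cvtColor(im["pixels"],cv2.COLOR_BGR2HSV);b=(abs(q[...,0])<80)&(abs(q[...,1])<260)&(P[...,2]>0)&(P[...,2]<.06)
    for k,(lo,hi) in dict(yellow=(22,35),blue=(100,125),green=(45,85)).items():
        m=b&(hsv[...,0]>lo)&(hsv[...,0]<hi)&(hsv[...,1]>120)
        if k=="green":m&=q[...,0]>45
        if k=="yellow":m&=abs(q[...,0])<20
        if m.sum()>8:print(nm,k,m.sum(),np.percentile(q[m],[3,97],axis=0).ravel().round(1))
    if nm=="wrist":
        cv2.imwrite(f"pics/k{o['t']:.1f}.png",im["pixels"])
        m=(P[...,2]>.037)&(P[...,2]<.05)&(abs(q[...,0])<34)&(abs(q[...,1])<60);print("unit",rect(P,m),np.percentile(q[m],[.3,99.7],axis=0).ravel(),np.median(P[m][:,2]))
E
python3 chk.py; ls pics
```

```text
15.0 travel 13.258393353275586 F -8.698664735762051 34.998677372932434
scene yellow 101 [-11.7 -89.2  17.8 -48.4]
scene blue 131 [ -17.  -133.    37.4   34.9]
side blue 89 [ -22.2 -140.3   30.3 -120.5]
wrist yellow 3138 [-12.9 -90.1  13.2 -51.6]
wrist blue 3273 [ -29.3 -111.3   29.7    7.8]
wrist green 326 [  49.7 -114.4   70.  -107.7]
unit (array([527.7, 136.7]), array([63.9, 62.3]), 76.8, 3980) [-31.87990144 -48.71765127  30.12231967  14.3352752 ] 0.038699253242902756
c1.png
c2.png
k15.0.png
scene.png
side.png
w1.png
w2.png
w3.png
```

arm_command([
  {"linear": [0.04, 0, 0], "yaw": 0},
  {"linear": [0.04, 0, 0], "yaw": 0},
  {"linear": [0.04, 0, 0], "yaw": 0},
  {"linear": [0, 0, 0], "yaw": 0},
  {"linear": [0, 0, 0], "yaw": 0},
])

```text
t: 15.65
tool_pos: [0.5078, 0.0462, 0.0559]
ee_rot: [0.783, 0.622, -0.002, 0.002]
contact_force: [0.9, -10.9, -1.7]
finger_gap: 0.0295
grasp_force: 35.0
```

```bash
python3 chk.py; python3 -c "
import cv2,glob
f=sorted(glob.glob('pics/k*'))[-1];cv2.imwrite('pics/c3.png',cv2.resize(cv2.imread(f)[0:260,220:430],(484,600),interpolation=2))"
```

```text
15.65 travel 18.743683877568895 F -10.465767081010924 34.99864339828491
scene yellow 103 [-15.3 -87.8  18.  -47.3]
scene blue 125 [ -18.3 -127.8   36.    38.1]
side blue 92 [ -21.6 -134.1   30.5 -114.5]
wrist yellow 3141 [-12.9 -88.1  13.3 -49.1]
wrist blue 3141 [ -29.3 -105.9   29.8   10.3]
wrist green 239 [  49.7 -113.5   70.2 -107.3]
unit (array([528.4, 140.5]), array([67.2, 62.3]), 76.6, 4225) [-31.94482579 -46.57691495  29.9888381   19.7801298 ] 0.038606077143369305
```

View pics/c3.png

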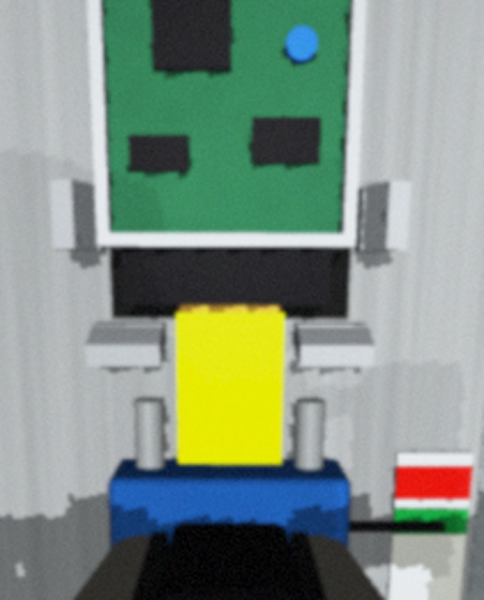

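The pointer sits in the green band (row 526; green spans 508–533). The contacts are against the plug, travel is about 18.7 mm, and the force is about 10.5 N. Handing in.

```bash
python3 -c "
from h import *
o=r.observe();print(o['t'],o['tool_pos'],o['dq'])
print(r.finish_job())"
```

```text
15.8 [0.50778423 0.04616062 0.05589502] [-2.14282877e-03  1.53145681e-03 -4.27345428e-04  2.96414220e-04
  5.65743986e-05 -4.49919293e-05]
the job is handed in; nothing more can be done
None
```

The opened unit is seated in the nest with its plug to the contacts and let go; I handed in at about 15.8 s, still gripping the handle at about 18.7 mm of travel (pointer in green, about 10.5 N); no verdict came back.

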